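# Set the cheese portioning guide to the next cutting mark

### The arm

A 6-joint arm with a two-finger parallel gripper is mounted at the origin on the work surface. World frame = base frame: x ahead of the robot, y to its left, z up, the work surface at z = 0. Lengths are in mm, angles in rad, forces in N, time in s.
With the tool pointing down it reaches from about 275 to 750 mm from the base axis. Payload 10.2 kg.
Tool frame: the origin (TCP) lies between the finger pads; the fingertips stand 17 mm ahead of it and the grasp point (between the pads) lies 2 mm behind it; z points along the fingers, y is the line along which they close (so a half turn about z gives the same grasp; the last joint's range is limited). The gripper opens to 85 mm and grips with 20 to 120 N. Pads are 22 mm wide; open, the fingers measure 114 mm over their backs; the gripper's body (76 mm by 85 mm) begins 54 mm behind the grasp point. The pads swing forward as they close: fully open they stand 13 mm farther back than shut.
Start: joints at [-1.396, 0.313, 1.498, -0, 1.331, -0.223], TCP at [203.368, -484.017, 248.294] pointing down, gripper open.
Joint ranges: [-2.94, 2.94], [-0.97, 2.17], [0.19, 2.56], [-1.23, 4.37], [0.02, 3.11], [-2.88, 2.88]. Speed limits (rad/s): [2.39, 2.39, 3.01, 3.14, 3.14, 3.14].

### API

Orientations are given as a unit quaternion [w, x, y, z].
In Python, from rig import * gives the robot as it stands.
- The arm moves only by the tool step_arm, never from a script. Its argument "commands" is text: rows parted by semicolons, each of 7 numbers parted by spaces: the opening, from 0 (shut) to 1 (fully open), then the shift along the tool's x, y, z in cm, then the turn, a rotation vector about the tool's x, y, z in rad. In form: hand x y z rx ry rz; .... A call has 1 to 20 rows; each row is the pose to reach, as a shift and turn from the pose commanded when the call began, along the tool's axes at that moment; what a row does not reach only later rows make up. A row lasts 1/12 s, in which the tool goes at most 41.7 mm and 7.16 degrees, less where a joint would pass 70% of its speed; a pose out of reach is approached as far as the arm can. A call with a gripper value outside its range is refused whole. The fingers move at their own pace and stop on an object; "newtons" is the grip in N (left out, the last holds). Time passes only in rows, so rows that repeat a pose let the fingers close. It gives the time, the measured TCP pose, the force, the opening and the grip force at its end, in the units of the state.
- sense(): the state, without advancing time (a new reading comes with each control period).
- capture(name): name is "scene" or "side" or "wrist"; returns the picture (384x512x3 uint8, red, green, blue); there is no depth.
- camera_model(name): a dict with "mtx" (3x3 intrinsics, pixels), "eye" and "rotation" of the camera in the world. Camera axes: x right, y down, z forward; pixel columns grow to the right and rows downward; lengths in mm; the calibration is good to about 2 mm. The wrist camera is an equidistant fisheye: a pixel r from the principal point sees the ray r / f radians off the axis. A picture is of the moment at which its call begins: read the wrist's pose just before it. camera_model takes no time and is no camera call; for the wrist camera it gives the pose at the moment of the call.
- finish_job(): hands the job in; it is judged then, once.
Trained networks look in the newest picture that a camera, given by its name, has taken for a name from the list of things; names that differ only in an ending like _2 or _b are one class to them, and where a whole thing is asked for, a point or a joint stands for the part that bears it (a point fixed in the world has none). Each returns a list of dicts, best first, with "score" (0 to 1); they miss things now and then, are a little off and sometimes report something else, mostly with a low value. They report only what shows in the picture. A call takes as long as a camera call. They do not tell look-alikes from the thing itself.
- search_frame(camera, label): "rect" ([centre column, centre row, width, height] in pixels, round what is visible of it).
- trace(camera, label): "mask" (384x512 bool, what is visible of it) and "rect" ([centre column, centre row, width, height] in pixels, round what is visible of it).
- spot_point(camera, label): "xy" ([column, row] in pixels: a listed point, or the origin of a listed thing).
The state is a dict: "time_s": time; "joints": joint angles; "dq": joint speeds; "tau": joint torques, N m; "eef_pos": TCP position; "ee_rot": TCP orientation; "force": force on the tool from outside, world axes, zero at the start; "wrist_torque": the same for the moment, N m; "grip_width": opening from 0.0 (shut) to 1.0 (fully open); "grip_force": force on a finger pad.
Only numpy, scipy, OpenCV 4.12 (cv2) and the standard library are available. Lean on these libraries where they do the work, as an engineer would, in place of code of your own. Each camera call takes 0.05 s, during which the arm holds its last target. There are 200 camera calls.

### The job

On the white portioning board of the cheese counter, push the flat wooden guide bar so that it swings round its steel pin and its free end points at the large round mark. Leave the bar lying flat on the board with the pin through its hole, do not lift it off, and leave the cut piece of cheese standing on the board where it is.

Things in the scene. Friction and masses are not known exactly. Their poses are not given: they have to be found in the camera images.
- board: White cutting board, fixed, 15 mm thick (top at 15 mm). A 12 mm steel pin stands on it, 45 mm above its top, through the guide bar's hole. Origin: on the pin's axis, at the underside. x points away from the robot: the board spans -90 to 310 mm in x, -280 to 280 mm in y. Four flush round marks of dark steel lie on an arc about the pin, past the bar's reach: one large, three small (14 mm).
- guide: Flat wooden bar 230 x 44 x 16 mm, about 0.15 kg, lying loose on the board, the pin through its 17 mm hole near one end; it swings on the pin and stays where it is left. Origin: hole centre, underside; x runs along the bar to its free end 205 mm away (the other end is 25 mm behind), z up. The like bar on the counter beside the board is a spare, not meant.
- large_mark: Large round mark of dark steel, 36 mm across, flush with the board's top, in any one of the four places of the arc, 210 to 260 mm from the pin, to the left or right of where the bar points at the start. Origin: its centre, at the board's top. Fingers and bar can pass over it.
- wedge: Cut wedge of pale yellow cheese, loose, standing on the board beyond the bar's free end as it starts and clear of its swing; 70 mm long, 52 mm wide, 40 mm high, 0.2 kg. Origin near the middle of its underside, z up.
Not all that is in view belongs to the job. Leave any black or purple look-alike of the guide alone.

How it is judged:
By the outcome, as a careful person would: the job done as asked, in the order asked, and still so for the second after the job is handed in, with the robot touching nothing.
It also fails if it takes over 35 s, if anything falls off the work surface, if the arm or the gripper's body presses on something with over 40 N, if the wrist force passes 120 N, or if a joint passes its speed limit or range.

## Working session

There is one attempt and no reset: what is moved stays moved. The work goes in short steps, Python scripts to look and compute and a tool call to move; the robot and the scene stay as the last step left them, time stands still between calls to the robot, and variables do not carry over. Pictures are saved under pics/ and viewed, at most 10 in all, crops included, and the job is handed in when it is done.

Besides the shell and the picture viewer there is one more tool, called after "Call:" as name(argument=value, ...) on one line, values as JSON. step_arm: Moves the arm, as the interface text tells. Its arguments: {"type":"object","properties":{"commands":{"type":"string"},"newtons":{"type":"number"}},"required":["commands"]}

```bash
mkdir -p pics
cat > h.py <<'E'
from rig import *
import numpy as np, cv2
def ray(cam,uv):
    m=camera_model(cam);K=np.array(m["mtx"]);R=np.array(m["rotation"]);e=np.array(m["eye"])
    d=np.linalg.inv(K)@[uv[0],uv[1],1]
    return e,R@d
def ground(cam,uv,z):
    e,d=ray(cam,uv);return e+d*(z-e[2])/d[2]
def proj(cam,p):
    m=camera_model(cam);R=np.array(m["rotation"]);c=R.T@(np.array(p)-m["eye"]);q=np.array(m["mtx"])@c;return q[:2]/q[2]
def save(n,im): cv2.imwrite("pics/"+n,cv2.cvtColor(im,cv2.COLOR_RGB2BGR))
E
python3 - <<'E'
from h import *
print(camera_model("scene"),camera_model("side")["eye"])
a=capture("scene");b=capture("side")
for l,z in(("guide",15),("large_mark",15),("wedge",15),("board",0)):
  for c in("scene","side"):
    for o in spot_point(c,l)[:4]: print(c,l,round(o["score"],2),np.round(o["xy"]),np.round(ground(c,o["xy"],z)))
save("a.png",np.vstack([a,b])[:, :] if 0 else cv2.resize(a,(768,576)));save("b.png",cv2.resize(b,(768,576)))
print(sense())
E
```

```text
{'mtx': array([[373.96365919,   0.        , 249.15533648],
       [  0.        , 373.96365919, 183.29024384],
       [  0.        ,   0.        ,   1.        ]]), 'eye': array([ 960.47638671, -389.02899191,  755.60804066]), 'rotation': array([-0.34800751,  0.84522345,  0.37461585, -0.1554061 ])} [-96.23608831 644.66896632 946.50472781]Traceback (most recent call last):
  File "<stdin>", line 6, in <module>
  File "h.py", line 8, in ground
    e,d=ray(cam,uv);return e+d*(z-e[2])/d[2]
        ~~~^^^^^^^^
  File "h.py", line 6, in ray
    return e,R@d
             ~^~
ValueError: matmul: Input operand 1 has a mismatch in its core dimension 0, with gufunc signature (n?,k),(k,m?)->(n?,m?) (size 3 is different from 4)
```

Rotation is a quaternion [w,x,y,z]; converting.

```bash
python3 - <<'E'
s=open("h.py").read().replace('np.array(m["rotation"])','Q(m["rotation"])').replace("def ray","from scipy.spatial.transform import Rotation\ndef Q(q): return Rotation.from_quat(np.roll(q,-1)).as_matrix()\ndef ray",1)
open("h.py","w").write(s)
E
python3 - <<'E'
from h import *
a=capture("scene");b=capture("side")
save("a.png",cv2.resize(a,(768,576)));save("b.png",cv2.resize(b,(768,576)))
for l,z in(("guide",15),("large_mark",15),("wedge",15),("board",0)):
  for c in("scene","side"):
    for o in spot_point(c,l)[:4]: print(c,l,round(o["score"],2),np.round(o["xy"]),np.round(ground(c,o["xy"],z)))
s=sense();print(s["time_s"],s["eef_pos"],s["ee_rot"],s["force"],Q(s["ee_rot"]))
E
```

```text
scene guide 0.85 [256. 104.] [138. 388.  15.]
scene guide 0.7 [ 79. 207.] [ 178. -287.   15.]
side guide 0.96 [408. 182.] [ 158. -288.   15.]
side guide 0.95 [247. 366.] [138. 405.  15.]
side guide 0.67 [257. 186.] [464.  19.  15.]
scene large_mark 0.65 [302. 172.] [481. 248.  15.]
side large_mark 0.46 [192. 232.] [479. 252.  15.]
scene wedge 0.67 [336. 262.] [737.  80.  15.]
side wedge 0.84 [179. 148.] [747.  66.  15.]
scene board 0.66 [243. 214.] [476.  24.   0.]
side board 0.75 [257. 188.] [470.  13.   0.]
0.65 [ 203.36959466 -484.00855927  248.3203498 ] [ 1.81327460e-05  9.80282118e-01  1.97603060e-01 -1.18310581e-05] [ 0.10392649  0.27157205 -0.64790657] [[ 9.21906061e-01  3.87413492e-01 -1.60293772e-05]
 [ 3.87413491e-01 -9.21906061e-01 -4.02261199e-05]
 [-3.03617216e-05  3.08747067e-05 -9.99999999e-01]]
```

View pics/a.png

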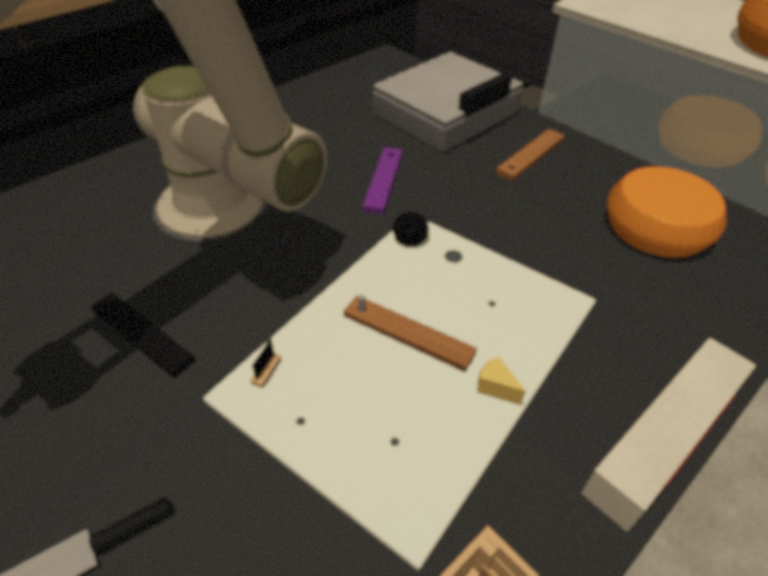

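View pics/b.png

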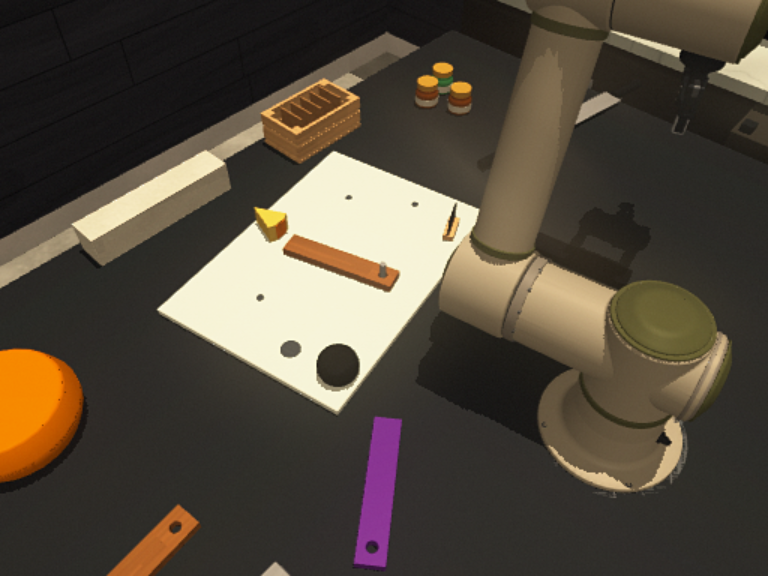

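The scene picture shows: the guide on the board with its pin, about (273,222) in 512-px coordinates. The spare is at (354,102) on the counter and the purple look-alike at (255,119). The large dark mark is at (302,171), with a black round thing at (274,153) next to it, and small marks at (328,202), (200,281) and (263,294). I choose the bar with the pin, on the white board, and will check it in one crop.

Run:
```python
from h import *
for c in("scene","side"):
  im=capture(c)
  px=(240.7,199) if c=="scene" else (255.3,176)
  print(c,"pin top",ground(c,px,60).round())
  for o in trace(c,"guide"):
    ys,xs=np.nonzero(o["mask"]); 
    P=np.array([ground(c,p,31)[:2] for p in zip(xs,ys)],np.float32)
    print(c,round(o["score"],2),np.round(o["rect"]),[np.round(v,1) for v in cv2.minAreaRect(P)])
  for o in trace(c,"large_mark")[:2]:
    ys,xs=np.nonzero(o["mask"]);print("mark",o["score"],ground(c,(xs.mean(),ys.mean()),15).round(1),xs.mean(),ys.mean())
  for q in ([(274,160),(303,171),(328,202),(200,281),(263,294),(178,245)] if c=="scene" else [(226,250),(193,232),(173,198),(232,131),(277,136),(300,158)]): print(q,ground(c,q,15).round())
im=capture("side");save("c.png",cv2.resize(im[120:290,100:330],None,fx=3,fy=3,interpolation=cv2.INTER_CUBIC))
```

```text
scene pin top [474.  20.  60.]
scene 0.83 [ 97. 225.  68.  57.] [array([ 264., -282.]), array([240. ,  50.7]), np.float64(9.7)]
scene 0.72 [254. 120.  26.  44.] [array([218.6, 309. ]), array([ 49.4, 243.2]), np.float64(37.3)]Traceback (most recent call last):
  File "<stdin>", line 8, in <module>
  File "h.py", line 10, in ground
    e,d=ray(cam,uv);return e+d*(z-e[2])/d[2]
        ~~~^^^^^^^^
  File "h.py", line 6, in ray
    m=camera_model(cam);K=np.array(m["mtx"]);R=Q(m["rotation"]);e=np.array(m["eye"])
ValueError: time passes only in moves, steps and waits
```

```bash
sed -i 's/^def ray/_cm=camera_model\n_c={}\ndef camera_model(n):\n    if n=="wrist": return _cm(n)\n    return _c.setdefault(n,None) or _c.__setitem__(n,_cm(n)) or _c[n]\ndef ray/' h.py
python3 - <<'E'
from h import *
for c in("scene","side"):
  im=capture(c)
  px=(240.7,199) if c=="scene" else (255.3,176)
  print(c,"pin top",ground(c,px,60).round())
  h=cv2.cvtColor(im,cv2.COLOR_RGB2HSV)
  m=((h[...,0]<18)&(h[...,1]>110)).astype(np.uint8)
  n,L,S,C=cv2.connectedComponentsWithStats(m)
  for i in range(1,n):
    if S[i,4]>150:
      ys,xs=np.nonzero(L==i)
      P=np.array([ground(c,p,28)[:2] for p in zip(xs,ys)],np.float32)
      print(S[i],[np.round(v,1) for v in cv2.minAreaRect(P)])
  for o in trace(c,"large_mark")[:2]:
    ys,xs=np.nonzero(o["mask"]);print("mark",o["score"],ground(c,(xs.mean(),ys.mean()),15).round(1),xs.mean(),ys.mean())
  for q in ([(274,160),(303,171),(328,202),(200,281),(263,294),(178,245)] if c=="scene" else [(226,250),(193,232),(173,198),(232,131),(277,136),(300,158)]): print(q,ground(c,q,15).round())
im=capture("side");save("c.png",cv2.resize(im[120:290,100:330],None,fx=3,fy=3,interpolation=cv2.INTER_CUBIC))
E
```

```text
scene pin top [474.  20.  60.]
[  0   0  76  20 675] [array([-1241.3,   132.1]), array([311.8, 254.8]), np.float64(47.5)]
[492   0  20  39 649] [array([ 396.2, 1793.5]), array([ 86.6, 516.6]), np.float64(21.6)]
[331  86  46  35 665] [array([371.3, 636.8]), array([ 60.3, 254.7]), np.float64(5.3)]
[ 404  110   82   63 4000] [array([683.4, 674.1]), array([232.1, 328.4]), np.float64(16.7)]
[ 230  198   87   49 1347] [array([557.3,  48.6]), array([228.9,  48.3]), np.float64(17.1)]
[168 236  18  21 157] [array([ 463.1, -169.8]), array([20.4, 57.1]), np.float64(26.7)]
[ 293  350   67   34 1177] [array([ 868.7, -122.2]), array([118.2,  57.7]), np.float64(47.8)]
mark 0.48 [479.8 252.4  15. ] 302.6666666666667 170.65151515151516
(274, 160) [391. 224.  15.]
(303, 171) [481. 252.  15.]
(328, 202) [607. 212.  15.]
(200, 281) [ 567. -182.   15.]
(263, 294) [ 684. -100.   15.]
(178, 245) [ 454. -163.   15.]
side pin top [466.  23.  60.]
[277  50  16  17 151] [array([ 821.2, -527.2]), array([ 56.5, 110.8]), np.float64(40.7)]
[ 173   53   68   56 2243] [array([ 935.7, -238.3]), array([214.8, 283. ]), np.float64(0.2)]
[299  55  16  17 155] [array([ 739.9, -558.7]), array([ 55.7, 109.9]), np.float64(37.5)]
[ 189  156   77   38 1131] [array([552.9,  52.7]), array([235.2,  56.8]), np.float64(17.2)]
[   0  232   56   90 3965] [array([684.5, 593.3]), array([124.1, 257.2]), np.float64(63.4)]
[  71  336   63   48 1294] [array([351.9, 607.1]), array([ 51.3, 124. ]), np.float64(5.4)]
(226, 250) [376. 231.  15.]
(193, 232) [478. 250.  15.]
(173, 198) [605. 209.  15.]
(232, 131) [ 683. -103.   15.]
(277, 136) [ 562. -183.   15.]
(300, 158) [ 446. -155.   15.]
```

View pics/c.png

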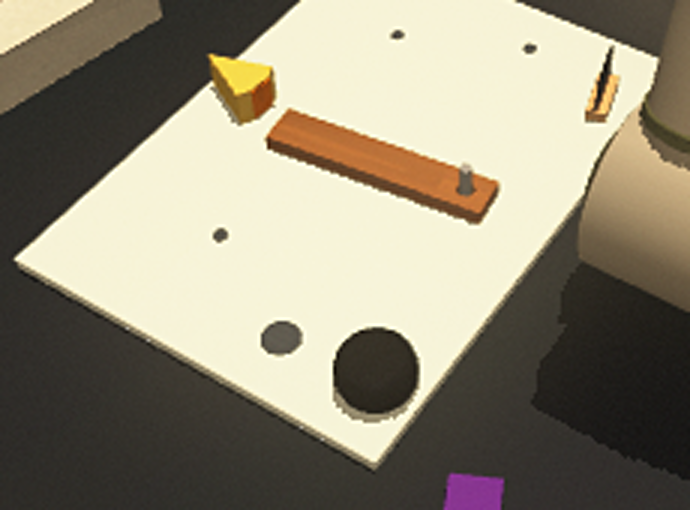

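The crop shows the bar with the steel pin through it, so the choice holds. The large mark is at crop (281,337) and the black ball beside it at (376,372). Pin is about (469,20), the bar points at 17°, and the mark lies at 87.4°. I will push from the bar's right side, turning the closed fingers along with it.

Call:
step_arm(commands="0 3 -1.5 0.5 0 0 0.01; 0 6 -3 1 0 0 0.02; 0 9 -4.6 1.5 0 0 0.03; 0 12 -6.1 2 0 0 0.04; 0 15.5 -7.9 2.6 0 0 0.05; 0 19 -9.7 3.2 0 0 0.06; 0 22.5 -11.5 3.8 0 0 0.07; 0 26 -13.3 4.4 0 0 0.08; 0 29.5 -15.1 5 0 0 0.1; 0 33 -16.8 5.6 0 0 0.1; 0 36.5 -18.6 6.2 0 0 0.1; 0 40 -20.4 6.8 0 0 0.1; 0 43.5 -22.2 7.4 0 0 0.1; 0 47 -24 8 0 0 0.1; 0 50 -25.5 8.5 0 0 0.1; 0 53 -27 9 0 0 0.1; 0 55.5 -28.3 9.4 0 0 0.1; 0 57 -29.1 9.7 0 0 0.1; 0 58 -29.6 9.8 0 0 0.1; 0 58 -29.6 9.8 0 0 0.1", newtons=20)

```text
time_s: 2.67
eef_pos: [624.0, 15.3, 149.5]
ee_rot: [-0.0, 0.989, 0.149, -0.0]
force: [0.3, -0.6, -0.6]
grip_width: -0.001
grip_force: 0.0
```

Run:
```python
from h import *
im=capture("side");m=sense();print(m["time_s"],m["eef_pos"].round(1),m["grip_width"],np.degrees(np.arctan2(Q(m["ee_rot"])[1,0],Q(m["ee_rot"])[0,0])))
w=capture("wrist");save("d.png",np.hstack([im[80:300,90:340],cv2.resize(w,(293,220))]).repeat(1,0))
print(camera_model("wrist"))
```

```text
2.7167 [623.5  14.1 149.8] -0.003211127345639702 17.14092680667507
{'mtx': array([[297.31863964,   0.        , 253.80357732],
       [  0.        , 297.31863964, 193.57941228],
       [  0.        ,   0.        ,   1.        ]]), 'eye': array([702.86147476,  38.36036056, 274.76516855]), 'rotation': array([ 0.1322866 ,  0.79299564, -0.58658868, -0.09783604])}
```

View pics/d.png

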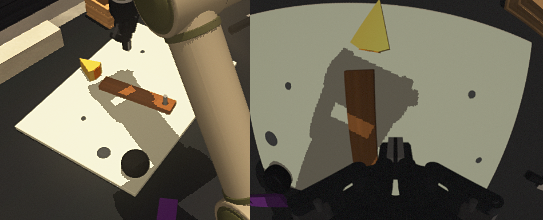

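The tool stands to the right of the bar, clear of it and of the wedge. Going down next.

Call:
step_arm(commands="0 0 0 2.5 0 0 0; 0 0 0 5 0 0 0; 0 0 0 7.5 0 0 0; 0 0 0 9.5 0 0 0; 0 0 0 10.8 0 0 0; 0 0 0 11.3 0 0 0; 0 0 0 11.3 0 0 0; 0 0 0 11.3 0 0 0")

```text
time_s: 3.43
eef_pos: [623.9, 13.2, 38.4]
ee_rot: [0.0, 0.989, 0.148, 0.001]
force: [-0.7, -0.7, 0.0]
grip_width: -0.002
grip_force: 0.0
```

Call:
step_arm(commands="0 0 -0.8 0 0 0 0; 0 0 -1.55 0 0 0 0; 0 0.26 -2.83 0 0 0 -0.087; 0 0.41 -4.12 0 0 0 -0.175; 0 0.45 -5.43 0 0 0 -0.262; 0 0.37 -6.73 0 0 0 -0.349; 0 0.18 -8.02 0 0 0 -0.436; 0 -0.12 -9.29 0 0 0 -0.524; 0 -0.53 -10.53 0 0 0 -0.611; 0 -1.04 -11.72 0 0 0 -0.698; 0 -1.67 -12.87 0 0 0 -0.785; 0 -2.38 -13.96 0 0 0 -0.873; 0 -3.19 -14.99 0 0 0 -0.96; 0 -3.6 -15.5 0 0 0 -1.01; 0 -4.09 -15.93 0 0 0 -1.047; 0 -4.4 -16.2 0 0 0 -1.075; 0 -4.67 -16.46 0 0 0 -1.1; 0 -4.67 -16.46 0 0 0 -1.1")

```text
time_s: 4.93
eef_pos: [530.4, 157.8, 38.0]
ee_rot: [0.0, 0.765, 0.644, 0.001]
force: [1.2, 0.3, 0.4]
grip_width: -0.0
grip_force: 0.2
```

```bash
cat > look.py <<'E'
from h import *
import sys
m=sense();print(m["time_s"],m["eef_pos"].round(1),np.degrees(np.arctan2(Q(m["ee_rot"])[1,0],Q(m["ee_rot"])[0,0])))
ims=[]
for c in("scene","side"):
  im=capture(c);ims.append(im)
  h=cv2.cvtColor(im,cv2.COLOR_RGB2HSV)
  mk=((h[...,0]<18)&(h[...,1]>110)).astype(np.uint8)
  n,L,S,C=cv2.connectedComponentsWithStats(mk)
  for i in range(1,n):
    if S[i,4]>100:
      ys,xs=np.nonzero(L==i)
      P=np.array([ground(c,p,28)[:2] for p in zip(xs,ys)],np.float32)
      r=cv2.minAreaRect(P)
      if 400<r[0][0]<650 and -50<r[0][1]<250: print(c,S[i],[np.round(v,1) for v in r])
save(sys.argv[1],np.hstack([ims[0][100:320,150:400],ims[1][80:300,90:340]]) if 0 else cv2.resize(np.hstack([ims[0][100:320,150:400],ims[1][80:300,90:340]]),(800,352)))
E
python3 look.py e.png
```

```text
4.9333 [530.4 157.8  38. ] 80.18167497089246
scene [229 178  61  38 873] [array([483. ,  88.9]), array([185.8,  51.6]), np.float64(78.7)]
side [ 189  175   78   51 1272] [array([481.6, 112.9]), array([235.1,  55.1]), np.float64(79.1)]
```

View pics/e.png

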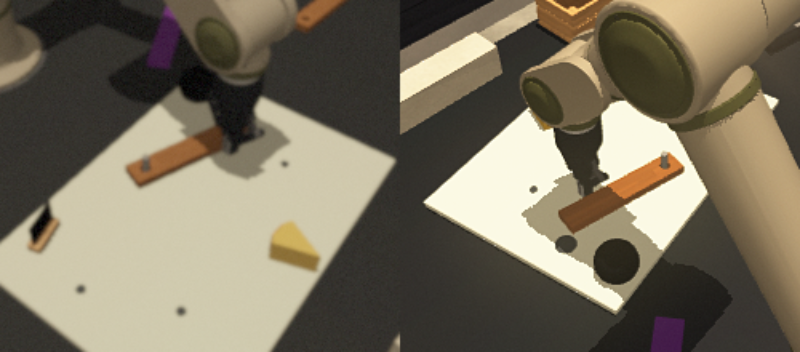

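The bar now lies at about 79–80° and the tool is on its right side. The wedge has not moved and the ball is clear. About 7–8° is left, so I will push 7° slowly, then back off and look.

Call:
step_arm(commands="0 0.1 -0.4 0 0 0 -0.03; 0 0.2 -0.8 0 0 0 -0.06; 0 0.24 -1.15 0 0 0 -0.08; 0 0.3 -1.45 0 0 0 -0.1; 0 0.33 -1.65 0 0 0 -0.115; 0 0.34 -1.8 0 0 0 -0.122; 0 0.34 -1.8 0 0 0 -0.122; 0 0.34 -1 0 0 0 -0.122; 0 0.34 1 0 0 0 -0.122; 0 0.34 3.5 0 0 0 -0.122; 0 0.34 6.5 0 0 0 -0.122; 0 0.34 9 0 0 0 -0.122; 0 0.34 9 0 0 0 -0.122")

```text
time_s: 6.12
eef_pos: [623.4, 143.5, 37.0]
ee_rot: [0.001, 0.726, 0.688, 0.001]
force: [0.9, 0.4, -0.0]
grip_width: -0.0
grip_force: 0.0
```

```bash
python3 look.py f.png
```

```text
6.1167 [623.4 143.5  37. ] 86.95582869448816
scene [ 229  168   74   48 1092] [array([475.7, 113.7]), array([233.8,  55.5]), np.float64(84.1)]
side [ 194  178   66   53 1155] [array([470.9, 124.8]), array([216.2,  53.9]), np.float64(86.1)]
```

View pics/f.png

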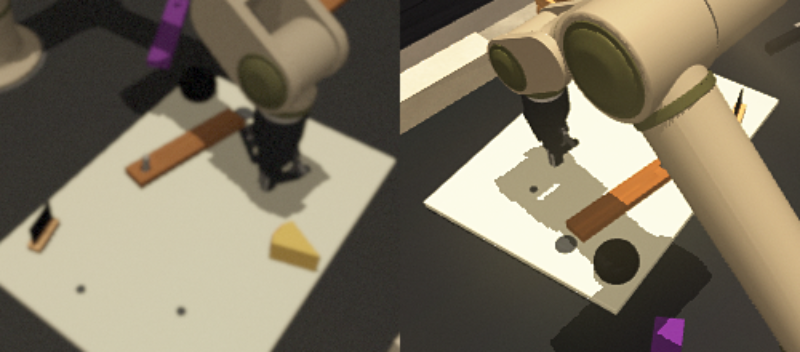

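The bar is close to the mark (side inset (566,243)) but maybe 1–2° short. I'll lift clear and fit the bar's outline in both views.

Call:
step_arm(commands="0 0 1 -3 0 0 0; 0 0 2 -6 0 0 0; 0 -2 2 -9 0 0 0; 0 -5 2 -12 0 0 0; 0 -8 2 -15 0 0 0; 0 -11 2 -15 0 0 0; 0 -14 2 -15 0 0 0; 0 -17 2 -15 0 0 0; 0 -20 2 -15 0 0 0; 0 -23 2 -15 0 0 0; 0 -25 2 -15 0 0 0; 0 -25 2 -15 0 0 0; 0 -25 2 -15 0 0 0")

```text
time_s: 7.3
eef_pos: [626.3, -105.8, 187.0]
ee_rot: [-0.001, 0.725, 0.688, -0.0]
force: [1.2, -0.1, -0.7]
grip_width: 0.001
grip_force: 0.0
```

```bash
cat > fit.py <<'E'
from h import *
import sys
from scipy.optimize import minimize
ims=[]
for c in("scene","side"):
  im=capture(c);ims.append(im)
  h=cv2.cvtColor(im,cv2.COLOR_RGB2HSV)
  mk=((h[...,0]<18)&(h[...,1]>110)).astype(np.uint8)
  n,L,S,C=cv2.connectedComponentsWithStats(mk)
  ids=[i for i in range(1,n) if S[i,4]>400 and np.linalg.norm(ground(c,C[i],25)[:2]-[476,113])<60]
  M=np.isin(L,ids).astype(np.uint8);M=cv2.morphologyEx(M,cv2.MORPH_CLOSE,np.ones((5,5)))
  def poly(p):
    a=np.radians(p[2]);u=np.array([np.cos(a),np.sin(a)]);v=np.array([-u[1],u[0]])
    P=[proj(c,[*(np.array(p[:2])+s*u+t*v),z]) for s in(-25,205) for t in(-22,22) for z in(15,31)]
    return cv2.convexHull(np.array(P,np.float32))
  def cost(p):
    r=np.zeros(M.shape,np.uint8);cv2.fillPoly(r,[np.round(poly(p)*16).astype(np.int32)],1,shift=4)
    return 1-(r&M).sum()/(r|M).sum()
  b=min((minimize(cost,[469,21,a],method="Nelder-Mead",options=dict(initial_simplex=np.array([[469,21,a],[475,21,a],[469,27,a],[469,21,a+4]]))) for a in(80,84,88)),key=lambda r:r.fun)
  k=np.array([b.x[0],b.x[1]])
  mx=None;g=cv2.cvtColor(im,cv2.COLOR_RGB2GRAY)
  o=trace(c,"large_mark")
  for q in o[:2]:
    ys,xs=np.nonzero(q["mask"]);mx=ground(c,(xs.mean(),ys.mean()),15)[:2];d=mx-k;print(c,"mark",mx.round(1),q["score"],"bearing",np.degrees(np.arctan2(d[1],d[0])))
  d=np.array([479.8,251])-k
  print(c,"bar",b.x.round(1),b.fun,"bearing nominal",np.degrees(np.arctan2(d[1],d[0])))
save(sys.argv[1],cv2.resize(np.hstack([ims[0][130:250,210:380],ims[1][150:270,150:320]]),None,fx=2.3,fy=2.3,interpolation=cv2.INTER_CUBIC))
E
python3 fit.py g.png
```

```text
scene bar [462.7  28.4  83.7] 0.508718726307809 bearing nominal 85.59752404382763
side bar [467.1  24.2  86.9] 0.06047197640117996 bearing nominal 86.78720381854826
```

View pics/g.png

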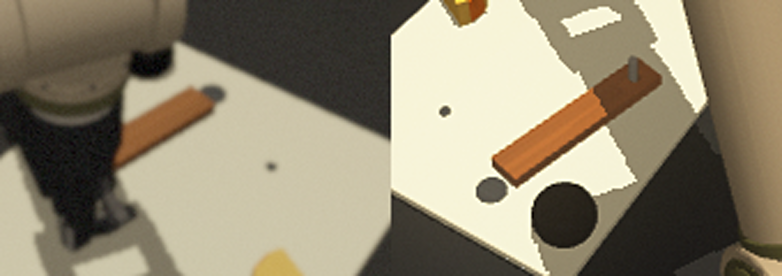

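The side view gives bar 86.9° against a mark bearing of about 87°. The arm blocks the scene camera, so I'll retreat for a second opinion.

Call:
step_arm(commands="0 -3 -2 -0.5 0 0 0; 0 -6 -4 -1 0 0 0; 0 -9 -7 -2 0 0 0; 0 -12 -10 -3 0 0 0; 0 -15 -13 -4 0 0 0; 0 -18 -16 -5 0 0 0; 0 -21 -19 -5 0 0 0; 0 -24 -22 -5 0 0 0; 0 -27 -25 -5 0 0 0; 0 -30 -28 -5 0 0 0; 0 -32 -30 -5 0 0 0; 0 -34 -32 -5 0 0 0; 0 -34 -32 -5 0 0 0; 0 -34 -32 -5 0 0 0")

```text
time_s: 8.67
eef_pos: [289.7, -429.0, 237.2]
ee_rot: [-0.0, 0.725, 0.688, 0.0]
force: [-0.3, -0.3, -1.1]
grip_width: -0.0
grip_force: 0.0
```

```bash
python3 fit.py h.png
```

```text
scene mark [478.4 254.2] 0.65 bearing 87.63850917359404
scene bar [469.  27.  88.] 0.18689501116902452 bearing nominal 87.23966250151744
side bar [466.3  22.1  86. ] 0.06162876008804108 bearing nominal 86.63510136292166
```

View pics/h.png

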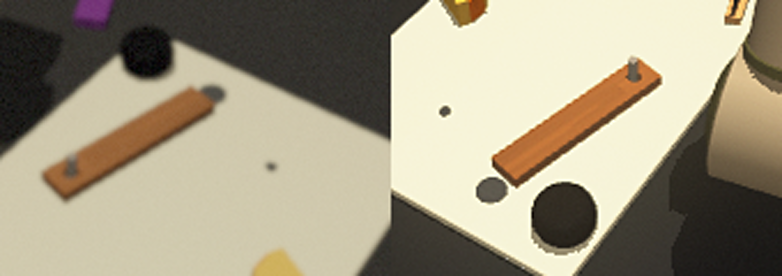

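```bash
sed -i 's/^  b=min.*/  from scipy.optimize import differential_evolution as DE\n  b=DE(cost,[(460,480),(12,32),(78,95)],seed=1,maxiter=40)/; s/S\[i,4\]>400/S[i,4]>100/' fit.py; sed -i 's/^  k=np/  print(c,M.sum(),[(e,round(min(cost([b.x[0]+dx,b.x[1]+dy,e]) for dx in(-4,-2,0,2,4) for dy in(-2,0,2)),3)) for e in (83,84,85,86,87,88,89)])\n  k=np/' fit.py; python3 fit.py i.png
```

```text
scene 1090 [(83, np.float64(0.212)), (84, np.float64(0.179)), (85, np.float64(0.192)), (86, np.float64(0.19)), (87, np.float64(0.193)), (88, np.float64(0.186)), (89, np.float64(0.199))]
scene mark [479.4 254.8] 0.47 bearing 86.97184877151179
scene bar [467.4  28.1  88.1] 0.16679418515684774 bearing nominal 86.82305471476448
side 1280 [(83, np.float64(0.132)), (84, np.float64(0.104)), (85, np.float64(0.089)), (86, np.float64(0.09)), (87, np.float64(0.081)), (88, np.float64(0.097)), (89, np.float64(0.131))]
side bar [465.5  23.1  85.4] 0.057607090103397374 bearing nominal 86.41594623269202
```

Both views put the bar's axis within about 1° of the mark's bearing, or about 4 mm at the 36 mm mark. The bar is flat on its pin, the wedge has not moved, and the arm is clear, so I'm handing in.

```bash
python3 -c "
from rig import *
print(finish_job())"
```

```text
the job is handed in; nothing more can be done
None
```

The job is handed in: the guide bar lies flat on its pin and points at the large mark to within about 1° by the side camera (the scene-camera fit was too poor to confirm it). The wedge is still standing where it was, and the arm is clear.

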